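# Line up the setting pillars on the staging rail

## Task

The hand press is to be checked with the four plain steel setting pillars, lowest first. Line them up on the staging rail in order of height, one upright in the middle of each round pad: the lowest on the pad next to the upright start pin, the tallest at the far end by the low plate. Leave the black loupe and the black specimen puck standing where they are.

Things in the scene. Friction and masses are not known exactly. Their poses are not given: they have to be found in the camera images.
- pillar_24: plain turned-steel setting pillar, an upright loose cylinder 32 mm in diameter and 24 mm high (the lowest of four), about 151 g; origin at the centre of its underside, z up along its axis
- pillar_36: plain turned-steel setting pillar, an upright loose cylinder 32 mm in diameter and 36 mm high (the second lowest of four), about 227 g; origin at the centre of its underside, z up along its axis
- pillar_48: plain turned-steel setting pillar, an upright loose cylinder 32 mm in diameter and 48 mm high (the second tallest of four), about 302 g; origin at the centre of its underside, z up along its axis
- pillar_60: plain turned-steel setting pillar, an upright loose cylinder 32 mm in diameter and 60 mm high (the tallest of four), about 378 g; origin at the centre of its underside, z up along its axis
- rail: fixed flat aluminium rail on the bench, 64 (x) by 350 (y) by 12 mm high; origin at the centre of its underside, z up, y along the row. Flush in its top, 12 mm above the origin, four round black pads, 52 mm across, centred at x = 0, y = -112.5, -37.5, 37.5 and 112.5 mm. The start pin stands at one end (y = 158 or -158 mm), the end plate at the other; which is which changes
- start_pin: fixed upright steel pin on one end of the rail, 32 mm high, 18 mm across its foot, 14 mm across its head; origin at the centre of its foot, on the rail's top. It marks the end at which the row starts
- end_plate: fixed low flat steel plate, 40 x 18 mm and 5 mm high, across the other end of the rail; origin at the centre of its underside, on the rail's top
- loupe: loose black eye loupe, a bystander, 37 mm across and 40 mm high; origin at the centre of its underside. To be left alone
- specimen_1: loose black mounted specimen, a bystander, a puck 30 mm across and 18 mm high; origin at the centre of its underside. To be left alone
Things that resemble listed ones, but are neither listed nor needed, are in the scene too. What is shaped like the pillar_48 but blue or orange is not meant.

How it is judged:
By the outcome, as a careful person would: the job done as asked, in the order asked, and still so for the second after the job is handed in, with the robot touching nothing.
It also fails if it takes over 93 s, if anything falls off the work surface, if the arm or the gripper's body presses on something with over 40 N, if the wrist force passes 120 N, or if a joint passes its speed limit or range.

## Robot

A 6-joint arm with a two-finger parallel gripper is mounted at the origin on a cart in front of the work surface, level with it; the furniture and walls round the work are solid. World frame = base frame: x ahead of the robot, y to its left, z up, the work surface at z = 0. Lengths are in m, angles in rad, forces in N, time in s.
With the tool pointing down it reaches from about 0.35 to 0.975 m from the base axis. Payload 7.1 kg.
Tool frame: the origin (TCP) lies midway between the tips of the shut fingers; the grasp point (between the pads) lies 19 mm behind it; z points along the fingers, y is the line along which they close (so a half turn about z gives the same grasp; the last joint's range is limited). The gripper opens to 88 mm and grips with 3 to 60 N. Pads are 20 mm wide; open, the fingers measure 115 mm over their backs; the gripper's body (75 mm by 178 mm) begins 61 mm behind the grasp point.
Start: joints at [-1.264, 0.423, 1.63, -0, 1.089, -0.019], TCP at [0.2, -0.592, 0.223] pointing down, gripper open.
Joint ranges: [-3, 3], [-0.9, 2.11], [0.09, 2.58], [-1.31, 4.45], [0.11, 2.69], [-2.54, 2.54]. Speed limits (rad/s): [2.39, 2.39, 3.01, 3.14, 3.14, 3.14].

## Interface

Orientations are given as a unit quaternion [w, x, y, z].
In Python, from station import move_pose, movel, movej, command_gripper, wait, inverse_kinematics, read_camera, camera_info, MotionError, job_done, get_time, get_joint_pos, get_qvel, get_effort, get_tcp_pos, get_ee_rot, get_ft_force, get_ft_torque, get_grip_width, get_finger_force gives the robot as it stands. Calls block until the motion is done:
- move_pose(position, orientation): joint-space move of the TCP to a pose.
- movel(position, frame=None, v=0.15, until_force=None): straight line of the TCP; frame=None keeps the orientation; v is the mean speed in m/s. With until_force (N) it stops when the force on the tool has changed by that much, and returns True; else False.
- movej(angles): joint-space move.
- command_gripper(opening): opening from 0.0 (shut) to 1.0 (fully open); the grip force is fixed at half the most; returns when the fingers have stopped.
- wait(seconds).
- inverse_kinematics(position, orientation): joint angles nearest the present ones, or None.
- read_camera(name): name is "scene" or "side" or "wrist"; returns the picture (400x640x3 uint8, red, green, blue); there is no depth.
- camera_info(name): a dict with "intrinsics" (3x3 intrinsics, pixels), "dist" ([k1, k2, p1, p2, k3] as OpenCV has them; the pictures are not rectified), "T" (4x4, takes a point from camera to world coordinates); the wrist camera has in their place "tool_from_camera" (4x4, takes a point from camera to tool coordinates, whose origin is the TCP and whose axes are the flange's). Camera axes: x right, y up, looking along -z (the intrinsics and any distortion apply to the point x, -y, -z); pixel columns grow to the right and rows downward; lengths in m; the calibration is good to about 2 mm. A picture is of the moment at which its call begins: read the wrist's pose just before it. camera_info takes no time and is no camera call.
A pose or a line that the arm cannot do raises MotionError and nothing moves.
- job_done(): hands the job in; it is judged then, once.
Readings, each from a call of its own:
- get_time(): time.
- get_joint_pos(): joint angles.
- get_qvel(): joint speeds.
- get_effort(): joint torques, N m.
- get_tcp_pos(): TCP position.
- get_ee_rot(): TCP orientation.
- get_ft_force(): force on the tool from outside, world axes, zero at the start.
- get_ft_torque(): the same for the moment, N m.
- get_grip_width(): opening from 0.0 (shut) to 1.0 (fully open).
- get_finger_force(): force on a finger pad.
Only numpy, scipy, OpenCV 4.12 (cv2) and the standard library are available. Lean on these libraries where they do the work, as an engineer would, in place of code of your own. Each camera call takes 0.05 s, during which the arm holds its last target. There are 200 camera calls.

## Working session

There is one attempt and no reset: what is moved stays moved. The work goes in short steps, each a Python script; the robot and the scene stay as the last script left them, time stands still between calls to the robot, and variables do not carry over. Pictures are saved under pics/ and viewed, at most 14 in all, crops included, and the job is handed in when it is done.

```bash
mkdir -p pics; ls
python3 - <<'E'
from station import *
import cv2
for n in("scene","side","wrist"):
    cv2.imwrite(f"pics/{n}0.png",read_camera(n)[:,:,::-1]); print(n,camera_info(n))
print(get_time(),get_tcp_pos(),get_ee_rot())
E
```

```text
pics
scene {'intrinsics': array([[384.89684328,   0.        , 318.33294593],
       [  0.        , 384.89684328, 203.51589045],
       [  0.        ,   0.        ,   1.        ]]), 'dist': array([-0.04223594,  0.        ,  0.        ,  0.        ,  0.        ]), 'T': array([[-0.65459289,  0.52152386, -0.54728513, -0.01016856],
       [-0.75566926, -0.43058554,  0.49351805,  0.31034732],
       [ 0.02172838,  0.73661995,  0.67595778,  0.69843032],
       [ 0.        ,  0.        ,  0.        ,  1.        ]])}
side {'intrinsics': array([[368.31494751,   0.        , 316.3899626 ],
       [  0.        , 368.31494751, 199.29886107],
       [  0.        ,   0.        ,   1.        ]]), 'dist': array([0.00254706, 0.        , 0.        , 0.        , 0.        ]), 'T': array([[-9.99802526e-01,  1.19030832e-02, -1.59130631e-02,
         5.15815858e-01],
       [-1.98683026e-02, -6.14832912e-01,  7.88407090e-01,
         5.23093694e-01],
       [-3.99399746e-04,  7.88567566e-01,  6.14947993e-01,
         5.61544076e-01],
       [ 0.00000000e+00,  0.00000000e+00,  0.00000000e+00,
         1.00000000e+00]])}
wrist {'intrinsics': array([[358.19863632,   0.        , 319.56978535],
       [  0.        , 358.19863632, 204.06033861],
       [  0.        ,   0.        ,   1.        ]]), 'dist': array([-0.07514498,  0.        ,  0.        ,  0.        ,  0.        ]), 'tool_from_camera': array([[-2.55448826e-04,  9.62396218e-01,  2.71649507e-01,
         7.46159826e-02],
       [ 9.99999953e-01,  1.99033183e-04,  2.35229698e-04,
        -7.92500423e-04],
       [ 1.72316906e-04,  2.71649554e-01, -9.62396223e-01,
        -1.62218238e-01],
       [ 0.00000000e+00,  0.00000000e+00,  0.00000000e+00,
         1.00000000e+00]])}
0.15 [ 0.19991468 -0.59171422  0.22208386] [-5.85010059e-04  9.86763643e-01  1.62164001e-01 -8.30167389e-05]
```

View pics/scene0.png

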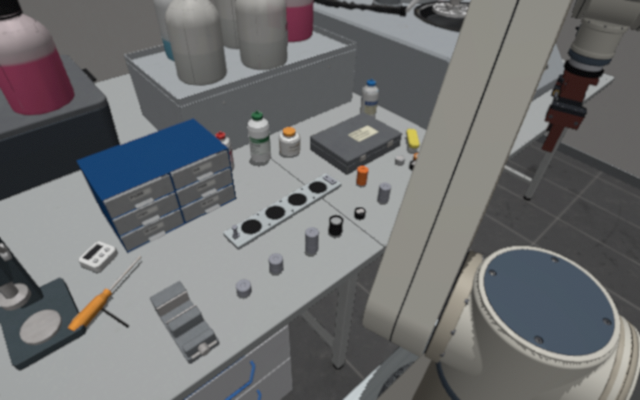

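View pics/side0.png

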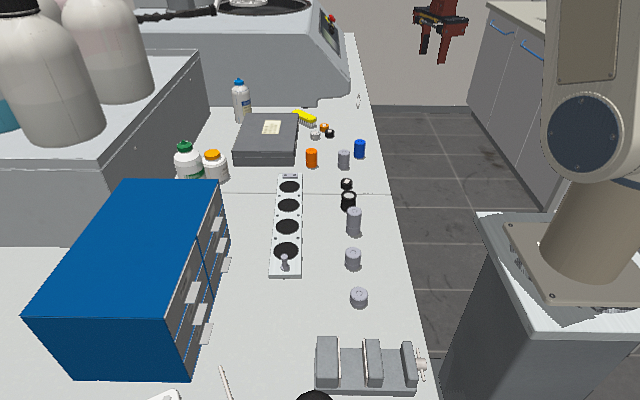

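Candidates (side-view pixels): grey cylinders at (359,297) low, (353,258), (354,221) tall, and (344,159). Lookalikes are blue (360,149), orange (311,158), loupe (348,200), puck (346,184) and a small grey item (315,134). The start pin is at (284,262), the +y end of the rail. Next I take enlarged crops.

Run:
```python
import cv2
for n,(x0,x1,y0,y1),s in(("side",(255,385,130,316),3.2),("scene",(215,405,155,305),4)):
    c=cv2.imread(f"pics/{n}0.png")[y0:y1,x0:x1]
    c=cv2.resize(c,None,fx=s,fy=s,interpolation=cv2.INTER_CUBIC)
    for k in range(x0,x1,10):
        X=int((k-x0)*s); cv2.line(c,(X,0),(X,8),(0,0,255)); 
        if k%20==0: cv2.putText(c,str(k),(X,20),0,.35,(0,0,255))
    for k in range(y0,y1,10):
        Y=int((k-y0)*s); cv2.line(c,(0,Y),(8,Y),(0,0,255)); cv2.putText(c,str(k),(10,Y+4),0,.35,(0,0,255))
    cv2.imwrite(f"pics/{n}c.png",c)
```

```text
(no output)
```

View pics/sidec.png

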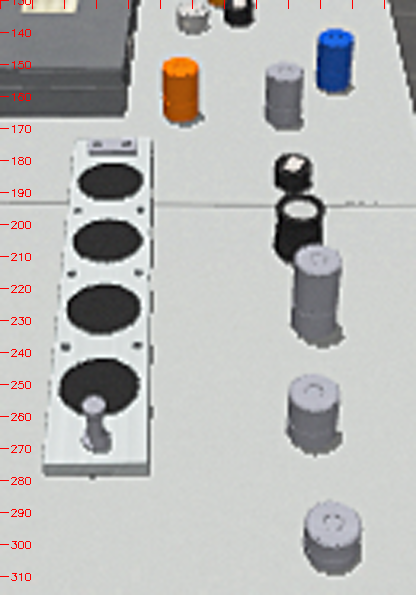

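View pics/scenec.png

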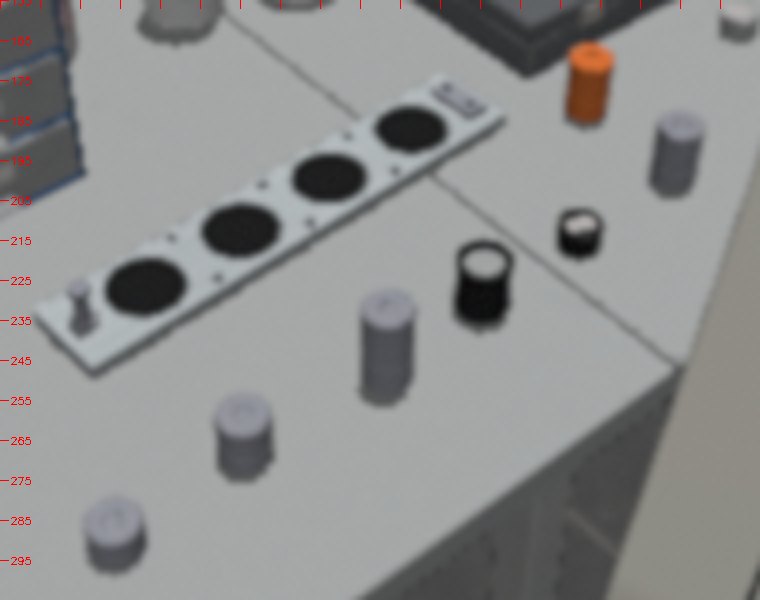

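Grey pillars: side-crop tops at (333,524), (314,392), (318,261), (285,73); scene-crop tops at (114,521), (243,414), (387,308), (680,126). The pads and the pin (at the +y end) are clear in both. Next I triangulate.

```bash
cat > h.py <<'E'
import numpy as np, cv2
from station import *
def ray(T,K,d,p):
    u=cv2.undistortPoints(np.array([[p]],float),K,d)[0,0]
    v=T[:3,:3]@[u[0],-u[1],-1]; return T[:3,3],v/np.linalg.norm(v)
def tri(rays):
    A=np.vstack([np.eye(3)-np.outer(v,v) for o,v in rays]); b=np.hstack([(np.eye(3)-np.outer(v,v))@o for o,v in rays])
    x=np.linalg.lstsq(A,b,rcond=None)[0]; return x,[np.linalg.norm(np.cross(x-o,v)) for o,v in rays]
def fixed(n,p):
    i=camera_info(n); return ray(i["T"],i["intrinsics"],i["dist"],p)
def wristT(pos,q):
    from scipy.spatial.transform import Rotation as R
    T=np.eye(4); T[:3,:3]=R.from_quat(np.roll(q,-1)).as_matrix(); T[:3,3]=pos
    return T@camera_info("wrist")["tool_from_camera"]
E
python3 - <<'E'
from h import *
np.set_printoptions(precision=4,suppress=True)
S=dict(p24=(333,524),p36=(314,392),p60=(318,261),p48=(285,73),A=(99,387),B=(104,308),C=(107,241),D=(111,181))
C=dict(p24=(114,521),p36=(243,414),p60=(387,308),p48=(680,126),A=(146,287),B=(240,230),C=(329,178),D=(410,129))
for k in S:
    s=((S[k][0]+.5)/3.2+254.5,(S[k][1]+.5)/3.2+129.5); c=((C[k][0]+.5)/4+214.5,(C[k][1]+.5)/4+154.5)
    x,e=tri([fixed("side",s),fixed("scene",c)]); print(k,x,"gap",2*e[0],"r",np.hypot(x[0],x[1]))
E
```

```text
p24 [0.448  0.1041 0.0208] gap 0.001153838504012693 r 0.45995834656963946
p36 [0.4543 0.0144 0.0334] gap 0.0009997547067100868 r 0.4545169635084259
p60 [ 0.4475 -0.0836  0.0571] gap 0.00019970289438049613 r 0.4552844973237659
p48 [ 0.4587 -0.3483  0.0446] gap 0.00044375751342626995 r 0.5759947260135525
A [ 0.5899 -0.0093  0.0106] gap 0.0009985673505575722 r 0.5900232548639435
B [ 0.5927 -0.0832  0.0122] gap 0.0010434729810513198 r 0.5985465969898495
C [ 0.5969 -0.1595  0.0105] gap 0.0008495612185498148 r 0.6178518987119317
D [ 0.5996 -0.2332  0.0122] gap 0.0009291752681665369 r 0.6433518956918715
```

Heights agree within 3 mm, and the pads are 74–76 mm apart. Next I refine from above with the wrist camera.

```bash
cat >> h.py <<'E'
def quat(deg): a=np.radians(deg)/2; return [0,np.cos(a),np.sin(a),0]
Q=quat(92.5)
E
python3 - <<'E'
from h import *
print("cabinet corner bottom/top",tri([fixed("side",(231,232)),fixed("scene",(235,200))]))
for i,y in enumerate((0.0,-0.22)):
    move_pose([.52,y,.28],Q)
    p,q=get_tcp_pos(),get_ee_rot(); im=read_camera("wrist")
    np.savez(f"w{i}.npz",T=wristT(p,q)); cv2.imwrite(f"pics/w{i}.png",im[:,:,::-1]); print(p,q,get_time())
E
```

```text
cabinet corner bottom/top (array([ 0.70135143, -0.03542709,  0.02190827]), [np.float64(0.012402736069922232), np.float64(0.012402736069922036)])
[ 0.52008378 -0.00068504  0.27992844] [ 2.60527948e-05  6.91948357e-01  7.21946996e-01 -6.88407454e-05] 2.6
[ 0.51987307 -0.21942711  0.27983567] [-3.38358079e-04  6.91690180e-01  7.22194267e-01  1.43563333e-04] 3.5333
```

View pics/w0.png

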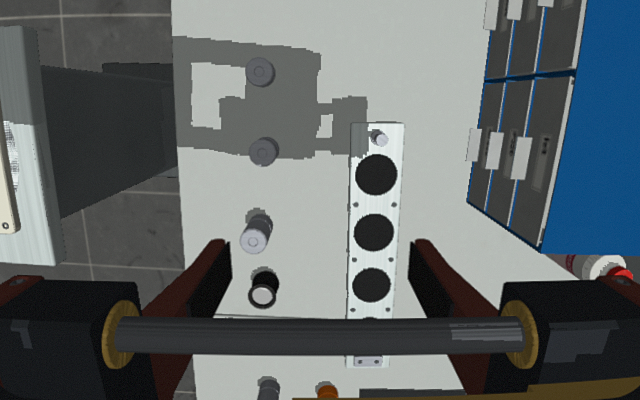

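View pics/w1.png

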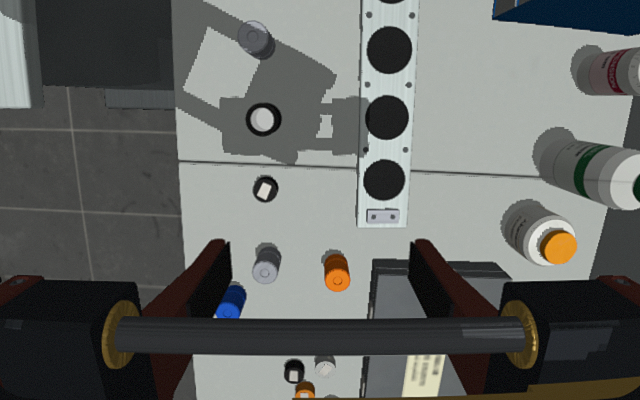

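The wrist views show everything: w0 pillar tops ≈(260,71), (264,151), (253,241), pads A–C at x≈374; w1 pillar_48 top ≈(265,271), pads B–D. Next I enlarge the tops and fit the pads.

Run:
```python
from h import *
I=camera_info("wrist"); T=[np.load(f"w{i}.npz")["T"] for i in (0,1)]
np.set_printoptions(precision=4,suppress=True)
def at(i,p,z):
    o,v=ray(T[i],I["intrinsics"],I["dist"],p); return (o+v*(z-o[2])/v[2])[:2]
P={}
for i,s in ((0,dict(A=(376,175),B=(374,232),C=(372,285))),(1,dict(B=(389,50),C=(386,117),D=(384,179)))):
    g=cv2.imread(f"pics/w{i}.png",0)
    n,l,st,ce=cv2.connectedComponentsWithStats((g<50).astype(np.uint8))
    for k,p in s.items():
        j=l[p[1],p[0]]; P[k,i]=ce[j]; print(i,k,ce[j],st[j],at(i,ce[j],.012))
for k in "BC": print(k,tri([ray(T[i],I["intrinsics"],I["dist"],P[k,i]) for i in(0,1)]))
for p in ((467,203),(484,83),(468,160)): print("cabinet",p,at(0,p,0.),at(0,p,.06))
t=[]
for i,p in ((0,(260,71)),(0,(264,151)),(0,(255,236)),(1,(255,37)),(1,(265,268)),):
    c=cv2.imread(f"pics/w{i}.png")[p[1]-25:p[1]+25,p[0]-25:p[0]+25]; c=cv2.resize(c,None,fx=5,fy=5,interpolation=cv2.INTER_CUBIC)
    c=cv2.convertScaleAbs(c,alpha=1.4)
    for k in range(0,50,5):
        cv2.line(c,(k*5,0),(k*5,6 if k%10 else 12),(0,0,255)); cv2.line(c,(0,k*5),(6 if k%10 else 12,k*5),(0,0,255))
    t.append(c)
t.append(np.zeros_like(t[0]))
cv2.imwrite("pics/m.png",np.vstack([np.hstack(t[:3]),np.hstack(t[3:])]))
```

```text
0 A [375.6062 174.3567] [ 356  155   40   40 1267] [ 0.5889 -0.0063]
0 B [373.3847 232.1386] [ 354  215   39   36 1097] [ 0.5924 -0.0813]
0 C [370.9163 284.6653] [353 269  37  33 944] [ 0.5956 -0.1562]
1 B [389.0075  49.6145] [ 367   27   45   47 1603] [ 0.5925 -0.0809]
1 C [386.3067 117.1571] [ 365   96   43   43 1451] [ 0.5957 -0.156 ]
1 D [383.588  179.5563] [ 364  160   40   40 1262] [ 0.599  -0.2308]
B (array([ 0.5923, -0.081 ,  0.0128]), [np.float64(1.5145181211850885e-05), np.float64(1.5145181211511908e-05)])
C (array([ 0.5956, -0.156 ,  0.0124]), [np.float64(4.55838993470376e-05), np.float64(4.5583899347578154e-05)])
cabinet (467, 203) [ 0.7135 -0.0408] [ 0.6868 -0.0252]
cabinet (484, 83) [0.7129 0.1087] [0.6863 0.1041]
cabinet (468, 160) [0.7063 0.0151] [0.6806 0.0231]
```

View pics/m.png

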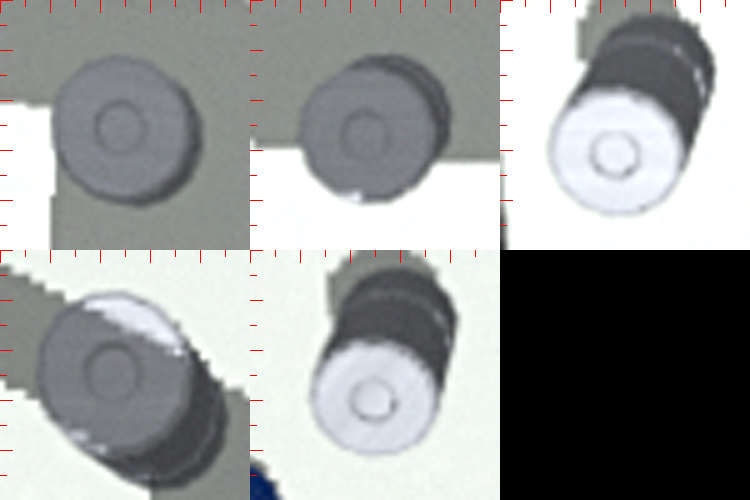

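Pads triangulate to z ≈ 12.5 mm with 75 mm spacing, as described. The tops are clear plain grey with a centre ring, so the choice is confirmed. Cabinet handles reach x≈0.70, which clears the gripper body (0.68). Next I compute the tops and pick the first pillar.

```bash
cat >> h.py <<'E'
PAD=dict(A=(.5889,-.0062),B=(.5924,-.0811),C=(.5957,-.1561),D=(.5990,-.2308))
def tops():
    I=camera_info("wrist"); T=[np.load(f"w{i}.npz")["T"] for i in (0,1)]; r={}
    for k,i,p,m,z in (("24",0,(260,71),(120.5,131),.024),("36",0,(264,151),(117,134),.036),("60",0,(255,236),(117,151),.06),("60b",1,(255,37),(114,123),.06),("48",1,(265,268),(125,148),.048),("blue",1,(231,303),(122,122),.048)):
        px=[(m[j]+.5)/5-.5+p[j]-25 for j in (0,1)]
        o,v=ray(T[i],I["intrinsics"],I["dist"],px); r[k]=o+v*(z-o[2])/v[2]
    return r
def pick(k,xy,h,op=.6):
    tz=max(.006,h-.03)          # pads' middle 19 mm above the TCP
    move_pose([*xy,h+.05],Q); command_gripper(op)
    movel([*xy,tz],v=.12); command_gripper(0)
    print(k,"grip",get_grip_width()*88,get_finger_force()); 
    movel([*xy,.15],v=.2); print("lifted",get_grip_width()*88,get_finger_force(),get_time()); return tz
def place(pad,tz,op=.6):
    x,y=PAD[pad]; move_pose([x,y,.15],Q); movel([x,y,.012+tz+.006],v=.2)
    c=movel([x,y,.012+tz-.002],v=.02,until_force=4); print("contact",c,get_tcp_pos(),get_ft_force())
    command_gripper(op); movel([x,y,.16],v=.2); print("placed",pad,get_time())
E
python3 - <<'E'
from h import *
t=tops(); [print(k,v.round(4)) for k,v in t.items()]
tz=pick("24",t["24"][:2],.024); print(get_ft_force()); place("A",tz)
p,q=get_tcp_pos(),get_ee_rot(); cv2.imwrite("pics/a.png",read_camera("wrist")[:,:,::-1]); cv2.imwrite("pics/as.png",read_camera("side")[120:320,240:400,::-1].repeat(3,0).repeat(3,1))
E
```

```text
24 [0.4479 0.1062 0.024 ]
36 [0.4539 0.018  0.036 ]
60 [ 0.4471 -0.0803  0.06  ]
60b [ 0.4469 -0.0811  0.06  ]
48 [ 0.4584 -0.3439  0.048 ]
blue [ 0.4148 -0.3874  0.048 ]
24 grip 31.054591413987552 30.00142604112625
lifted 31.542196371895447 29.99960035085678 7.7583
[-1.67091678 -0.31941234 -1.63828222]
contact True [ 0.58979639 -0.0062301   0.01818886] [ 0.76931355 -0.24801025  2.82018878]
placed A 11.0833
```

View pics/as.png

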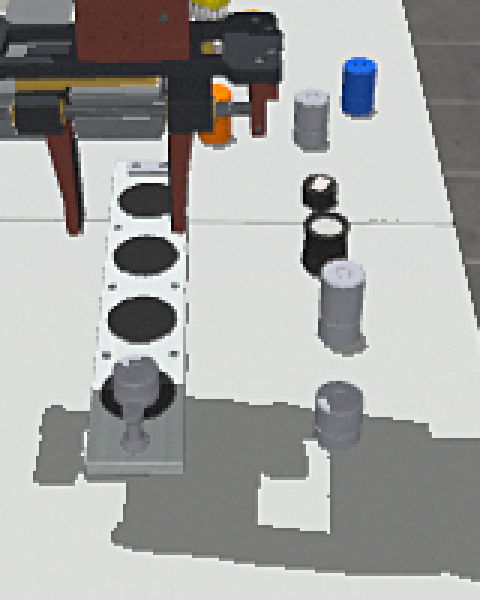

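pillar_24 stands upright on pad A beside the pin. Next are the other three.

Run:
```python
from h import *
t=tops()
for k,h,pad in (("36",.036,"B"),("48",.048,"C"),("60",.06,"D")):
    move_pose([*get_tcp_pos()[:2],.17],Q)
    xy=t[k][:2] if k!="60" else (t["60"][:2]+t["60b"][:2])/2
    move_pose([*xy,.16],Q)
    tz=pick(k,xy,h); w=get_grip_width()*88
    if w<25: print("MISSED"); break
    place(pad,tz)
for i,y in enumerate((-.04,-.2),2):
    move_pose([.52,y,.28],Q)
    p,q=get_tcp_pos(),get_ee_rot(); im=read_camera("wrist")
    np.savez(f"w{i}.npz",T=wristT(p,q)); cv2.imwrite(f"pics/w{i}.png",im[:,:,::-1])
a=cv2.imread("pics/w2.png")[50:330,225:425]; b=cv2.imread("pics/w3.png")[0:280,225:425]
cv2.imwrite("pics/f.png",cv2.resize(np.hstack([a,b]),None,fx=2,fy=2,interpolation=cv2.INTER_CUBIC)); print(get_time())
```

```text
36 grip 31.708518514928627 30.00105768442154
lifted 32.00868052049006 29.999529719352722 14.8083
contact True [ 0.59331099 -0.0812349   0.01823884] [ 0.2843945  -0.1518796   3.67651217]
placed B 18.0917
48 grip 31.527048888057884 30.001384019851685
lifted 31.696802148160657 29.99922215938568 22.1417
contact True [ 0.59667316 -0.15635777  0.03035186] [0.32736936 0.1640947  4.5026528 ]
placed C 25.5083
60 grip 31.560750070800644 29.965716004371643
lifted 31.796455058820733 29.943705797195435 29.025
contact True [ 0.59959229 -0.23112476  0.04226457] [-0.58017713 -0.90867142  4.00165491]
placed D 32.2167
33.95
```

View pics/f.png

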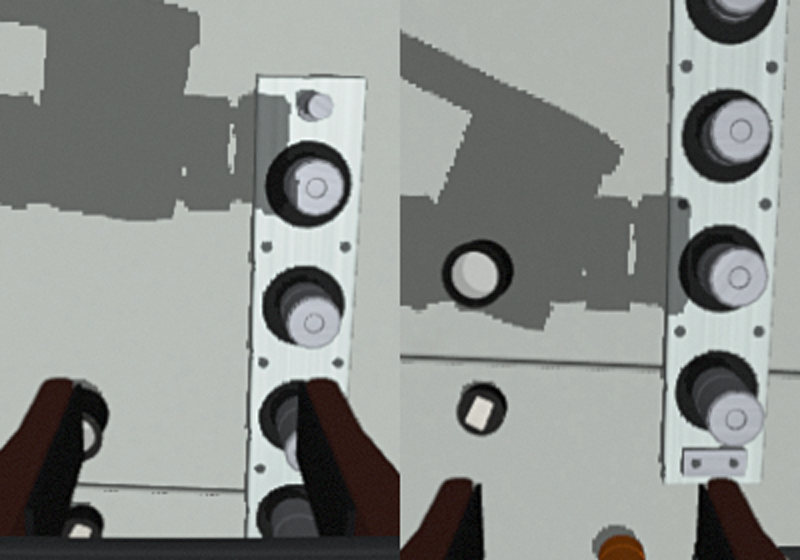

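All four stand upright. Tops in the montage are at (320,188), (313,322), (740,130), (739,277), (736,419). Next I check centring.

Run:
```python
from h import *
I=camera_info("wrist"); 
for k,i,X,Y,z in (("A",2,320,188,.036),("B",2,313,322,.048),("B",3,740.5,130.5,.048),("C",3,739,277,.06),("D",3,736,419,.072)):
    T=np.load(f"w{i}.npz")["T"]
    px=((X-(400 if i==3 else 0)+.5)/2-.5+225,(Y+.5)/2-.5+(50 if i==2 else 0))
    o,v=ray(T,I["intrinsics"],I["dist"],px); x=o+v*(z-o[2])/v[2]
    print(k,((x[:2]-PAD[k])*1000).round(1),"mm")
```

```text
A [3.2 0.2] mm
B [ 0.3 -0.2] mm
B [ 0.9 -0.6] mm
C [ 1.  -0.5] mm
D [ 0.8 -0.5] mm
```

Pad A's offset is a misread disc edge. Its ring at (316,187) gives about 0.8 mm, matching the release pose, so all four are within about 1 mm.

```bash
python3 -c "
from station import *
wait(.5);print(job_done(),get_time())"
```

```text
the job is handed in; nothing more can be done
the job is handed in; nothing more can be done
```

I handed the job in at about 35 s: the four pillars stand upright on the rail pads, lowest (24 mm) by the start pin to tallest (60 mm) by the end plate, each within about 1 mm of centre as measured, and the loupe and puck were not touched.

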